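Hold a test jig's pressure gate in line for its hinge pin

TASK

The pressure gate has to go back on the board test jig: draw the brass-headed hinge pin straight out of the jig's two hinge lugs and lay it in the V rest at the jig's left side, head outboard, and let go of it. Then lift the gate out of its stand by the blue handle and lower its knuckle between the two lugs, white pushers still facing the robot over the probe bed, until the holes of knuckle and lugs line up well enough for the tapered pin to start. Finish while still holding the gate there, upright and still, carried by the gripper alone and not pressed against the jig, so that I can push the pin through; leave everything else on the bench as it is.

Things in the scene. Friction and masses are not known exactly. Their poses are not given: they have to be found in the camera images.
- jig: fixed board test jig: aluminium base plate, x = -75 to 65, y = -65 to +95 mm, top at z = 24; green probe plate with brass probes in its middle (probes to z = 40, corner posts to 44), catch at the front to 50. Origin on the bench, 45 mm in front of the hinge axis, midway between the lugs; x to its rear (away from the robot at yaw 0), y to its left, z up
- hinge_line (a point): on the axis of the lug bores, midway between the jig's two steel hinge lugs, 60 mm above the bench; axes as the jig's, the hinge axis is its y. Each lug is 22 mm deep (x), from 18.5 to 30.5 mm to either side (37 mm free between them), top 71 mm above the bench, bore 10 mm across. Between the lugs nothing stands above the base plate
- pin_rest (a point): axis point of a pin lying in the V rest on the jig's left, midway between its two black V cheeks, 41.7 mm above the bench (jig x = -33, y = 70 mm); axes as the jig's. Cheeks 8 mm thick at jig y = 52 to 60 and 80 to 88 mm; the 90 degree V notches run along y, open upwards, mouth 30 mm wide, cheek tops about 52 mm above the bench
- pin: loose hinge pin, 50 g, along its own y: fluted brass head 18.5 mm across, 32 mm long (origin in its middle), steel shaft 8 mm across from y = -16 to -82 mm, tapered nose. Starts pushed through both lugs from the left, y along the jig's y, 1 mm play all round, head 1.5 to 6 mm off the left lug. Well parked, its origin is 35 to 50 mm left (jig y) of pin_rest, head just outside the left cheek
- pin_tip (a point): nose of the pin, 82 mm from the head's middle (pin y = -82 mm); the pin is out of the lugs when this is left of jig y = 31 mm
- gate: loose pressure gate, 0.3 kg: grey frame 110 mm wide (y), 8 thick (x), z = 18 to 108 mm, six white pushers 14 mm long on its -x face, blue handle on top, steel hinge leaf with one knuckle below: 18 mm across, y = -16 to 16 mm, 10 mm bore. Origin in the middle of the bore, z up, y along the bore. Starts upright in the stand, pushers to the front, origin 32 mm above the bench
- gate_handle (a point): middle of the gate's blue handle, 123 mm straight above the knuckle bore; the handle is 16 mm thick (x), 60 mm wide (y), from 106 to 140 mm above the bore, sides flat and upright; axes as the gate's
- knuckle_left (a point): left end of the knuckle bore (gate y = +16 mm). With the holes in line the gate's frame is 7 mm above the lug tops
- knuckle_right (a point): right end of the knuckle bore (gate y = -16 mm)
- stand: fixed storage stand: black base 64 x 134 mm, two grey forks with 50 mm deep upright slots, 10.8 mm wide (x), that hold the gate's side edges; fork tops 100 mm above the bench. Origin on the bench under its middle, x across the slots, y along the gate. The gate leaves the slots after 50 mm of straight lift; its knuckle is above the fork tops after 80 mm
- fan: grey axial fan, 134x134x41 mm, lying flat, loose bystander; origin under its middle
- screwdriver: screwdriver with a blue handle, 171x28x26 mm, lying, loose bystander; origin under its middle
- chip_case: yellow-gold chip case with window lid, 95x88x23 mm, on the blue mat, loose bystander; origin under its middle
- tweezers_c: short black tweezers, 118x10x12 mm, on the blue mat, loose bystander; origin under their middle
- flux_dish: small white oval dish, 36x62x14 mm, loose bystander; origin under its middle

How it is judged (in metres and radians):
On the way, in this order (a step that is already met when the one before it is completed fails the run):
1. the pin is drawn out of both lugs (y of pin_tip in the frame of jig above 0.031 m), for 0.1 s.
2. the pin lies in both notches of the V rest, head outboard, let go (x of pin in the frame of pin_rest between -0.004 and 0.004 m and z of pin in the frame of pin_rest between -0.004 and 0.004 m and x of pin_tip in the frame of pin_rest between -0.004 and 0.004 m and z of pin_tip in the frame of pin_rest between -0.004 and 0.004 m and y of pin in the frame of pin_rest between 0.028 and 0.058 m and linear speed of pin below 0.02 m/s and contact force between the fingers and pin below 0.1 N), for 0.2 s.
At the end, for the whole second after the job is handed in: gripper alone holds the gate upright (0.1 rad) and still, pushers to the front, both ends of the knuckle bore within 3 mm of the lug bore axis (x and z) and centred within 4 mm between the lugs, under 2 N on the jig; the pin lies let go in both V notches (4 mm), head outboard (x of knuckle_left in the frame of hinge_line between -0.003 and 0.003 m and z of knuckle_left in the frame of hinge_line between -0.003 and 0.003 m and x of knuckle_right in the frame of hinge_line between -0.003 and 0.003 m and z of knuckle_right in the frame of hinge_line between -0.003 and 0.003 m and y of gate in the frame of hinge_line between -0.004 and 0.004 m and x of pin in the frame of pin_rest between -0.004 and 0.004 m and z of pin in the frame of pin_rest between -0.004 and 0.004 m and x of pin_tip in the frame of pin_rest between -0.004 and 0.004 m and z of pin_tip in the frame of pin_rest between -0.004 and 0.004 m and y of pin in the frame of pin_rest between 0.028 and 0.058 m and linear speed of pin below 0.02 m/s and angle between gate's own z axis and vertical below 0.1 rad and z of gate_handle in the frame of hinge_line above 0.1 m and angle between the y axis of gate and the y axis of jig, either way round below 0.12 rad and y of knuckle_left in the frame of hinge_line above 0.01 m and linear speed of gate below 0.01 m/s and contact force between gate and jig below 2 N and contact force between gate and the fingers above 2 N and contact force between the arm and pin below 0.1 N); the arm keeps its last pose, push and grip.
It fails at once if a bystander (fan) is shoved more than 15 mm (distance of fan from where it was at the start of the episode above 0.015 m).
It fails at once if a bystander (screwdriver) is shoved more than 15 mm (distance of screwdriver from where it was at the start of the episode above 0.015 m).
It fails at once if a bystander (chip case) is shoved more than 15 mm (distance of chip_case from where it was at the start of the episode above 0.015 m).
It fails at once if a bystander (tweezers c) is shoved more than 15 mm (distance of tweezers_c from where it was at the start of the episode above 0.015 m).
It fails at once if a bystander (flux dish) is shoved more than 15 mm (distance of flux_dish from where it was at the start of the episode above 0.015 m).
It also fails if it takes over 61 s, if anything falls off the work surface, if the arm or the gripper's body presses on something with over 40 N, if the wrist force passes 120 N, or if a joint passes its speed limit or range.

ROBOT

A 6-joint arm with a two-finger parallel gripper is mounted at the origin on a cart in front of the work surface, level with it; the furniture and walls round the work are solid. World frame = base frame: x ahead of the robot, y to its left, z up, the work surface at z = 0. Lengths are in mm, angles in rad, forces in N, time in s.
With the tool pointing down it reaches from about 350 to 875 mm from the base axis. Payload 15.5 kg.
Tool frame: the origin (TCP) lies at the very end of the fingers, on their centre line; the grasp point (between the pads) lies bot.grip_depth behind it (bot.grip_depth is the distance from the TCP to the grasp point, in mm); z points along the fingers, y is the direction in which the jaws open and shut (so a half turn about z gives the same grasp; the last joint's range is limited). The gripper opens to 85 mm and grips with 20 to 120 N. Pads are 22 mm wide; open, the fingers measure 114 mm over their backs; the gripper's body (76 mm by 85 mm) begins 54 mm behind the grasp point. The pads swing forward as they close: fully open they stand 13 mm farther back than shut.
Start: joints at [-1.353, 0.494, 1.345, -0, 1.302, -0.096], TCP at [192.923, -594.481, 231.277] pointing down, gripper open.
Joint ranges: [-2.91, 2.91], [-0.82, 2.16], [0.22, 2.67], [-1.22, 4.37], [0.12, 2.79], [-3.08, 3.08]. Speed limits (rad/s): [1.89, 1.89, 2.57, 3.01, 3.01, 3.01].

INTERFACE

Orientations are given as a unit quaternion [x, y, z, w].
In Python, from bench import bot gives the robot as it stands. The module is installed in compiled form; this text tells all that it offers.
- The arm moves only by the shell command python3 -m jog 'ROWS' [OPENING] [FORCE]. ROWS is JSON, a list of rows, each a list of 2 entries, a list of its own where there are three numbers: the shift along the tool's x, y, z in m, then the turn, a rotation vector about the tool's x, y, z in degrees. In form: [[[x, y, z], [ax, ay, az]], ...]. A call has 1 to 10 rows; each row is the pose to reach, as a shift and turn from the pose commanded when the call began, along the tool's axes at that moment; what a row does not reach only later rows make up. A row lasts 1/10 s, in which the tool goes at most 50 mm and 8.59 degrees, less where a joint would pass 70% of its speed; a pose out of reach is approached as far as the arm can. A call with a gripper value outside its range is refused whole. OPENING is the closure, from 0 (fully open) to 1 (shut), set as the call begins (- or left out, the last holds). The fingers move at their own pace and stop on an object; FORCE is the grip in N (left out, the last holds). Time passes only in rows, so rows that repeat a pose let the fingers close. It gives the time, the measured TCP pose, the force and the opening at its end, in the units of the state.
- bot.get_state(): the state, without advancing time (a new reading comes with each control period).
- bot.capture(name): name is "side" or "top" or "wrist"; returns a dict with "image" (420x560x3 uint8, red, green, blue), "mtx" (3x3 intrinsics, pixels), "k1" (the pictures are not rectified: a ray, as slopes to the right and down, at radius r is drawn at 1 + k1 r^2 times it, then the intrinsics apply), "R" (3x3) and "t" (3): a world point X has camera coordinates R X + t; the wrist camera has in their place "mount" (4x4, takes a point from camera to tool coordinates, whose origin is the TCP and whose axes are the flange's). Camera axes: x right, y down, z forward; pixel columns grow to the right and rows downward; lengths in mm; the calibration is good to about 2 mm. A picture is of the moment at which its call begins: read the wrist's pose just before it. There is no depth.
- bot.finish_job(): hands the job in, once; it reports no verdict.
Trained networks look in the newest picture that a camera, given by its name, has taken for a name from the list of things; names that differ only in an ending like _2 or _b are one class to them, and where a whole thing is asked for, a point or a joint stands for the part that bears it (a point fixed in the world has none). Each returns a list of dicts, best first, with "score" (0 to 1); they miss things now and then, are a little off and sometimes report something else, mostly with a low value. They report only what shows in the picture. A call takes as long as a camera call.
- bot.regions_of(camera, target): "mask" (420x560 bool, what is visible of it) and "location" ([row, column] in pixels, amid what is visible of it).
The state is a dict: "time": time; "joint_positions": joint angles; "dq": joint speeds; "effort": joint torques, N m; "eef_pos": TCP position; "tcp_rot": TCP orientation; "ft_force": force on the tool from outside, world axes, zero at the start; "torque": the same for the moment, N m; "width": opening from 0.0 (shut) to 1.0 (fully open).
Only numpy, scipy, OpenCV 4.12 (cv2) and the standard library are available. Lean on these libraries where they do the work, as an engineer would, in place of code of your own. Each camera call takes 0.05 s, during which the arm holds its last target. There are 200 camera calls.

## Working session

There is one attempt and no reset: what is moved stays moved. The work goes in short steps, Python scripts to look and compute and a shell command to move; the robot and the scene stay as the last step left them, time stands still between calls to the robot, and variables do not carry over. Pictures are saved under pics/ and viewed, about 8 in all and at most 12, crops included, and the job is handed in when it is done.

```bash
mkdir -p pics
cat > h.py <<'E'
import numpy as np,cv2,json
from bench import bot
from scipy.spatial.transform import Rotation as Ro
def cap(n,save=None):
    s=bot.get_state(); c=bot.capture(n)
    if n=="wrist":
        M=np.array(c["mount"],float); T=np.eye(4);T[:3,:3]=Ro.from_quat(s["tcp_rot"]).as_matrix();T[:3,3]=np.array(s["eef_pos"])
        W=np.linalg.inv(T@M); c["R"]=W[:3,:3]; c["t"]=W[:3,3]
    c["R"]=np.array(c["R"]);c["t"]=np.array(c["t"]);c["mtx"]=np.array(c["mtx"])
    if save: cv2.imwrite("pics/"+save,cv2.cvtColor(c["image"],cv2.COLOR_RGB2BGR))
    return c
def proj(c,X):
    X=np.atleast_2d(X)@c["R"].T+c["t"]; s=X[:,:2]/X[:,2:]; s=s*(1+c["k1"]*(s**2).sum(1,keepdims=True))
    return s@c["mtx"][:2,:2].T+c["mtx"][:2,2]
def ray(c,uv):
    d=(np.array(uv,float)-c["mtx"][:2,2])/np.diag(c["mtx"])[:2]; s=d.copy()
    for _ in range(20): s=d/(1+c["k1"]*(s@s))
    v=c["R"].T@np.r_[s,1]; return -c["R"].T@c["t"],v/np.linalg.norm(v)
def onz(c,uv,z):
    o,v=ray(c,uv); return o+v*(z-o[2])/v[2]
E
python3 - <<'E'
from h import *
s=bot.get_state();print(s["tcp_rot"],s["eef_pos"],s["width"],bot.grip_depth,s["time"])
for n in ["side","top"]:
    c=cap(n,n+"0.png"); print(n,c["R"].T@-c["t"],c["R"][2],c["mtx"][0],c["k1"])
    for t in ["jig","pin","gate","gate_handle","stand","fan","screwdriver"]:
        print(t,[(round(r["score"],2),np.round(r["location"]).tolist(),int(r["mask"].sum())) for r in bot.regions_of(n,t)[:2]])
a=[cv2.imread(f"pics/{n}0.png") for n in("side","top")]
E
```

```text
[ 9.87714030e-01  1.56270932e-01 -4.36068690e-05 -6.24097762e-04] [ 192.84512607 -594.11599475  230.70930886] 1.001190441794825 18.700000000000003 0.0
side [686.96522715 753.34439561 666.97178131] [-0.02800397 -0.78129172 -0.62353751] [387.06715606   0.         275.07166613] -0.09177692348653806
jig [(0.7, [227.0, 299.0], 2165), (0.44, [219.0, 276.0], 123)]
pin [(0.42, [215.0, 280.0], 142)]
gate [(0.92, [283.0, 350.0], 646), (0.22, [323.0, 341.0], 1771)]
gate_handle [(0.7, [282.0, 348.0], 622)]
stand [(0.64, [322.0, 340.0], 1692)]
fan [(0.57, [266.0, 216.0], 3137)]
screwdriver [(0.69, [184.0, 269.0], 161)]
top [ 517.22801761   62.26917007 1222.04116188] [ 0.13684266  0.01008657 -0.99054144] [488.70377682   0.         278.05721338] -0.1259654255758361
jig [(0.96, [256.0, 312.0], 3500)]
pin [(0.64, [234.0, 303.0], 154), (0.5, [279.0, 184.0], 454)]
gate [(0.81, [282.0, 187.0], 398), (0.52, [252.0, 310.0], 3454)]
gate_handle [(0.82, [277.0, 188.0], 430)]
stand [(0.77, [273.0, 198.0], 1049)]
fan [(0.87, [170.0, 253.0], 2701)]
screwdriver [(0.57, [225.0, 389.0], 328)]
```

View pics/side0.png

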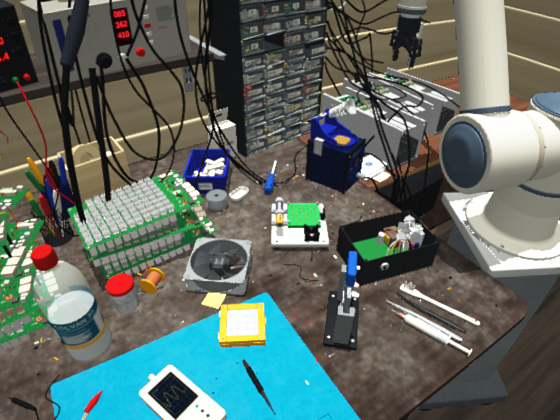

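View pics/top0.png

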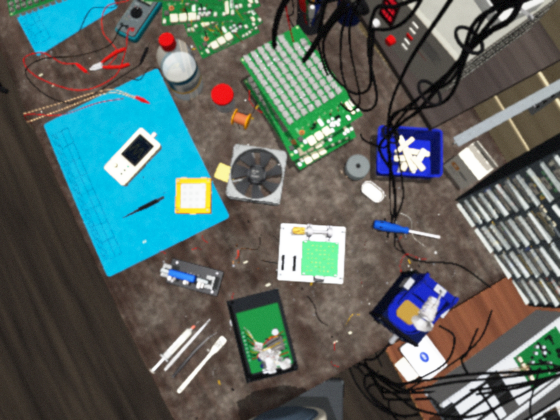

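Side: jig at about (299,225) with the pin head at (281,215), gate handle at (350,268). Top: jig plate corners at about (280,224), (346,226), (343,284), (277,281), brass head at (297,231), V cheeks at (281,262) and (292,262), gate handle at (187,277).

Run:
```python
from h import *
c=cap("top")
r=bot.regions_of("top","jig")[0]["mask"].astype(np.uint8)
box=cv2.boxPoints(cv2.minAreaRect(cv2.findNonZero(r)));print("box",box.round(1).tolist())
for uv in [(280,224),(346,226),(343,284),(277,281)]: print(onz(c,uv,24).round())
for n,uv in {"head":(297,231)}.items(): print(n,onz(c,uv,60).round())
m=bot.regions_of("top","gate_handle")[0]["mask"].astype(np.uint8)
hb=cv2.boxPoints(cv2.minAreaRect(cv2.findNonZero(m)));print([onz(c,p,172).round().tolist() for p in hb])
d=cap("side"); l=bot.regions_of("side","gate_handle")[0]["location"]
lt=bot.regions_of("top","gate_handle")
o1,v1=ray(c,lt[0]["location"][::-1]);o2,v2=ray(d,l[::-1])
A=np.c_[v1,-v2];k=np.linalg.lstsq(A,o2-o1,rcond=None)[0];print("handle",(o1+v1*k[0]).round(),(o2+v2*k[1]).round())
w=cap("wrist");print("mount",np.array(w["mount"]).round(2).tolist(),w["mtx"][0])
for n,uv in dict(fan=(255,172),case=(193,195),dish=(372,191),sd=(389,228),stand=(191,278),blackboxTL=(230,303),bTR=(282,291)).items(): print(n,onz(c,uv,20).round())
```

```text
box [[276.3999938964844, 280.70001220703125], [279.8999938964844, 221.89999389648438], [345.70001220703125, 225.6999969482422], [342.29998779296875, 284.6000061035156]]
[669.  69.  24.]
[668. -94.  24.]
[525. -88.  24.]
[529.  73.  24.]
head [649.  28.  60.]
[[530.0, 317.0, 172.0], [552.0, 312.0, 172.0], [528.0, 216.0, 172.0], [506.0, 221.0, 172.0]]
handle [533. 277. 115.] [531. 277. 115.]
mount [[0.0, -0.97, -0.26, 66.69], [1.0, 0.0, -0.0, -0.33], [0.0, -0.26, 0.97, -143.88], [0.0, 0.0, 0.0, 1.0]] [329.01464406   0.         279.51388862]
fan [800. 136.  20.]
case [738. 290.  20.]
dish [ 759. -160.   20.]
sd [ 666. -202.   20.]
stand [531. 285.  20.]
blackboxTL [473. 187.  20.]
bTR [505.  60.  20.]
```

```bash
cat >> h.py <<'E'
def delta(target,psi,s=None):
    s=s or bot.get_state(); R=Ro.from_quat(s["tcp_rot"]); a=np.deg2rad(psi)
    G=Ro.from_matrix(np.array([[np.cos(a),np.sin(a),0],[np.sin(a),-np.cos(a),0],[0,0,-1]]))
    print("shift m",(R.inv().apply(np.array(target)-s["eef_pos"])/1000).round(4).tolist(),"turn deg",np.rad2deg((R.inv()*G).as_rotvec()).round(2).tolist())
E
python3 -m jog '[[[0,0,-0.05],[0,0,0]],[[0,0,-0.1],[0,0,0]],[[0,0,-0.12],[0,0,0]],[[0,0,-0.12],[0,0,0]]]'
python3 -c "
from h import *
delta((625,25,350),87)"
```

```text
time: 1.55
eef_pos: [193.2, -595.7, 355.1]
tcp_rot: [0.988, 0.156, 0.0, 0.003]
ft_force: [0.3, -0.1, -0.6]
width: 1.0
shift m [0.6023, -0.4571, 0.0019] turn deg [0.29, 0.24, -69.02]
```

```bash
python3 -m jog '[[[0.03,-0.023,0],[0,0,-4]],[[0.07,-0.053,0],[0,0,-10]],[[0.11,-0.083,0],[0,0,-17]],[[0.15,-0.114,0],[0,0,-24]],[[0.19,-0.144,0],[0,0,-31]],[[0.23,-0.175,0],[0,0,-38]],[[0.27,-0.205,0],[0,0,-45]],[[0.31,-0.235,0],[0,0,-52]],[[0.34,-0.258,0],[0,0,-58]],[[0.37,-0.281,0],[0,0,-64]]]'
python3 -c "
from h import *
delta((625,25,200),87)"
```

```text
time: 2.55
eef_pos: [458.6, -210.9, 350.3]
tcp_rot: [0.753, 0.658, -0.0, -0.001]
ft_force: [0.0, -0.1, 0.3]
width: 1.001
shift m [0.2561, 0.1333, 0.1503] turn deg [-0.07, -0.04, -4.73]
```

```bash
python3 -m jog '[[[0.04,0.021,0],[0,0,-1]],[[0.08,0.042,0],[0,0,-2]],[[0.12,0.063,0.02],[0,0,-3]],[[0.15,0.079,0.05],[0,0,-4]],[[0.18,0.095,0.08],[0,0,-4.7]],[[0.21,0.111,0.11],[0,0,-4.7]],[[0.235,0.123,0.135],[0,0,-4.7]],[[0.25,0.13,0.147],[0,0,-4.7]],[[0.256,0.133,0.15],[0,0,-4.7]],[[0.256,0.133,0.15],[0,0,-4.7]]]' 0.45
python3 - <<'E'
from h import *
c=cap("wrist","w1.png")
for t in ["pin","jig","gate"]:
    print(t,[(round(r["score"],2),np.round(r["location"]).tolist(),cv2.boxPoints(cv2.minAreaRect(cv2.findNonZero(r["mask"].astype(np.uint8)))).round().tolist()) for r in bot.regions_of("wrist",t)[:2]])
E
```

```text
time: 3.55
eef_pos: [625.6, 22.0, 201.4]
tcp_rot: [0.727, 0.687, -0.0, -0.0]
ft_force: [-0.9, -0.4, 0.8]
width: 0.547
pin [(0.86, [201.0, 309.0], [[294.0, 264.0], [298.0, 170.0], [320.0, 171.0], [315.0, 265.0]])]
jig [(0.7, [208.0, 258.0], [[181.0, 138.0], [325.0, 135.0], [328.0, 285.0], [184.0, 288.0]]), (0.29, [198.0, 309.0], [[298.0, 171.0], [319.0, 171.0], [319.0, 264.0], [298.0, 264.0]])]
gate [(0.36, [209.0, 258.0], [[181.0, 286.0], [181.0, 136.0], [325.0, 136.0], [325.0, 286.0]])]
```

View pics/w1.png

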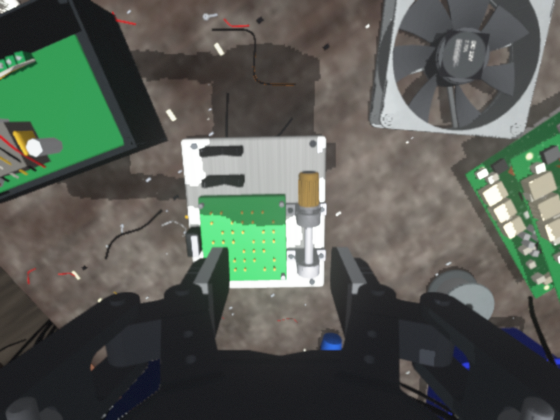

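Wrist view: plate corners at about (181,137), (326,136), (324,288); pin head spans (309,172)–(309,207), lugs at (307,214) and (307,268); V cheeks at (222,151) and (223,181). Zooming in for accuracy.

Run:
```python
from h import *
a=cv2.imread("pics/w1.png")[125:300,170:340]
b=cv2.resize(a,None,fx=4,fy=4*0.85,interpolation=cv2.INTER_CUBIC)
b=cv2.resize(a,None,fx=3.4,fy=3.4,interpolation=cv2.INTER_CUBIC);cv2.imwrite("pics/w1z.png",b)
```

```text
(no output)
```

View pics/w1z.png

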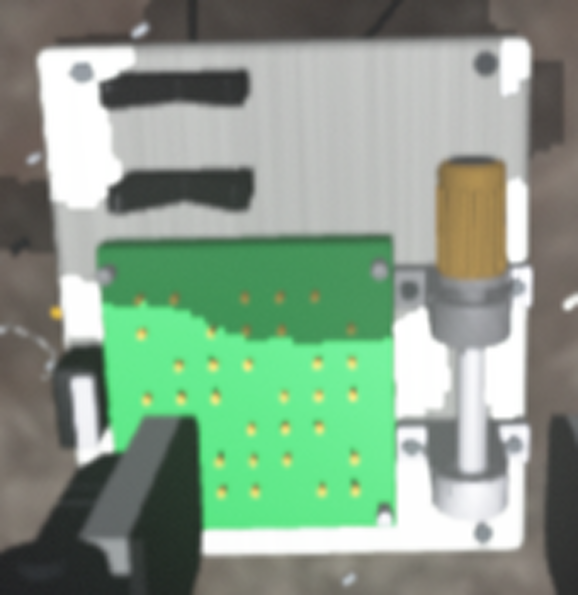

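```bash
cat > fit.py <<'E'
from h import *
from scipy.optimize import least_squares
def fit(c,J,uv,x0):
    J=np.array(J,float);uv=np.array(uv,float)
    def w(p): 
        a=p[2];return np.c_[p[0]+np.cos(a)*J[:,0]-np.sin(a)*J[:,1],p[1]+np.sin(a)*J[:,0]+np.cos(a)*J[:,1],J[:,2]]
    r=least_squares(lambda p:((proj(c,w(p))-uv)).ravel(),x0,loss="soft_l1")
    return r.x,(proj(c,w(r.x))-uv)
E
python3 - <<'E'
from fit import *
c=cap("wrist")
z=lambda u,v:(170+u/3.4-.35,125+v/3.4-.35)
J=[(-75,95,24),(65,95,24),(65,-65,24),(45,0,60),(-33,88,52),(-33,60,52)]
uv=[z(40,50),z(529,38),z(523,550),z(472,395),z(175,70),z(181,170)]
for k in (slice(0,6),slice(0,3),slice(0,4)):
    p,r=fit(c,J[k],uv[k],[603,-25,-.04]);print(p[:2].round(1),np.rad2deg(p[2]).round(2),r.round(1).tolist())
p,r=fit(c,J,uv,[603,-25,-.04]);ca,sa=np.cos(p[2]),np.sin(p[2])
W=lambda x,y:(p[0]+ca*x-sa*y,p[1]+sa*x+ca*y)
print("hinge",W(45,0),"rest",W(-33,70))
# pin head at z60: end faces
for n,q in dict(outer=(471,165),inner=(471,276)).items():
    X=onz(c,z(*q),66); d=X[:2]-p[:2]; print(n,X.round(1),"jig",(ca*d[0]+sa*d[1]).round(1),(-sa*d[0]+ca*d[1]).round(1))
X=onz(c,z(472,220),69);d=X[:2]-p[:2];print("headmid top",X,(ca*d[0]+sa*d[1]).round(1),(-sa*d[0]+ca*d[1]).round(1))
print("press",proj(c,[[*W(45,50),60]]))
E
```

```text
[605.9 -22.3] -2.69 [[0.2, -2.5], [1.9, -0.9], [-0.1, -0.9], [0.1, 0.8], [-0.6, 0.7], [-0.6, 2.6]]
[605.5 -23.9] -2.15 [[-0.8, -0.0], [0.6, 0.2], [0.1, -0.1]]
[605.6 -23.6] -2.07 [[-0.9, -0.2], [0.6, -0.2], [0.3, -0.4], [-0.2, 1.6]]
hinge (np.float64(650.8355657186521), np.float64(-24.414291941637106)) rest (np.float64(576.2012792466558), np.float64(49.163716204927965))
outer [652.3  40.6  66. ] jig 43.4 65.0
inner [651.3  11.6  66. ] jig 43.8 36.0
headmid top [651.83334244  27.05623256  69.        ] 43.6 51.5
press [[309.16878554 188.84329329]]
```

Run:
```python
from h import *
delta((652.3,28.5,44),87.8)
```

```text
shift m [0.0091, 0.026, 0.1585] turn deg [0.09, 0.01, -1.18]
```

```bash
python3 -m jog '[[[0.004,0.013,0.03],[0,0,-0.6]],[[0.009,0.026,0.07],[0,0,-1.2]],[[0.009,0.026,0.1],[0,0,-1.2]],[[0.009,0.026,0.11],[0,0,-1.2]],[[0.009,0.026,0.11],[0,0,-1.2]]]' 0.6
python3 - <<'E'
from h import *
c=cap("wrist","w2.png")
for t in ["pin"]:
    print(t,[(round(r["score"],2),np.round(r["location"]).tolist(),cv2.boxPoints(cv2.minAreaRect(cv2.findNonZero(r["mask"].astype(np.uint8)))).round().tolist()) for r in bot.regions_of("wrist",t)[:2]])
print(proj(c,[[652.3,28.5,69],[652.5,25,60]]))
E
```

```text
time: 4.3
eef_pos: [651.3, 29.0, 90.8]
tcp_rot: [0.72, 0.694, -0.001, -0.001]
ft_force: [1.0, -0.5, 0.7]
width: 0.402
pin [(0.9, [256.0, 281.0], [[264.0, 215.0], [296.0, 215.0], [296.0, 355.0], [264.0, 355.0]])]
[[280.31168578 247.19213359]
 [280.88176735 246.95177023]]
```

View pics/w2.png

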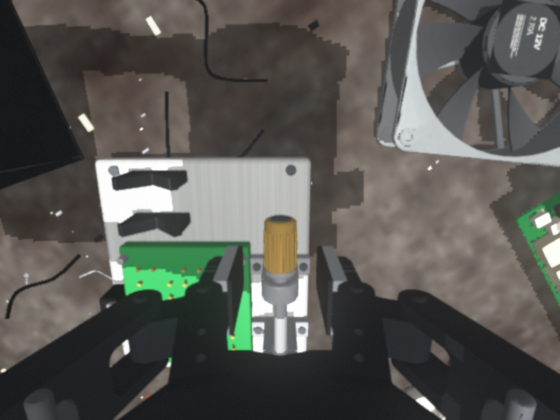

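Head is centred between the fingers at column 281, rows 216–272. Descending and closing.

```bash
python3 -m jog '[[[0.002,0,0.015],[0,0,0]],[[0.002,0,0.035],[0,0,0]],[[0.002,0,0.045],[0,0,0]],[[0.002,0,0.046],[0,0,0]]]' && python3 -m jog '[[[0,0,0],[0,0,0]],[[0,0,0],[0,0,0]],[[0,0,0],[0,0,0]],[[0,0,0],[0,0,0]],[[0,0,0],[0,0,0]],[[0,0,0],[0,0,0]]]' 1 50
```

```text
time: 4.8
eef_pos: [651.5, 31.5, 44.4]
tcp_rot: [0.72, 0.694, -0.001, -0.001]
ft_force: [0.3, 0.0, 0.2]
width: 0.404
time: 5.4
eef_pos: [652.3, 31.4, 45.6]
tcp_rot: [0.72, 0.694, 0.0, 0.0]
ft_force: [-0.8, 0.1, 3.6]
width: 0.178
```

```bash
python3 -m jog '[[[0.003,0,0],[0,0,0]],[[0.006,0,0],[0,0,0]],[[0.01,0,0],[0,0,0]],[[0.015,0,0],[0,0,0]],[[0.015,0,0],[0,0,0]]]'
python3 - <<'E'
from h import *
s=bot.get_state();print(s["ft_force"],s["width"])
c=cap("wrist","w3.png"); cv2.imwrite("pics/w3z.png",cv2.resize(cv2.imread("pics/w3.png")[160:380,170:390],None,fx=2.6,fy=2.6))
E
```

```text
time: 5.9
eef_pos: [652.7, 47.4, 45.2]
tcp_rot: [0.72, 0.694, 0.0, -0.0]
ft_force: [-0.3, 1.8, 2.5]
width: 0.175
[-0.27230348  1.78444167  2.52539303] 0.1752821610946009
```

View pics/w3z.png

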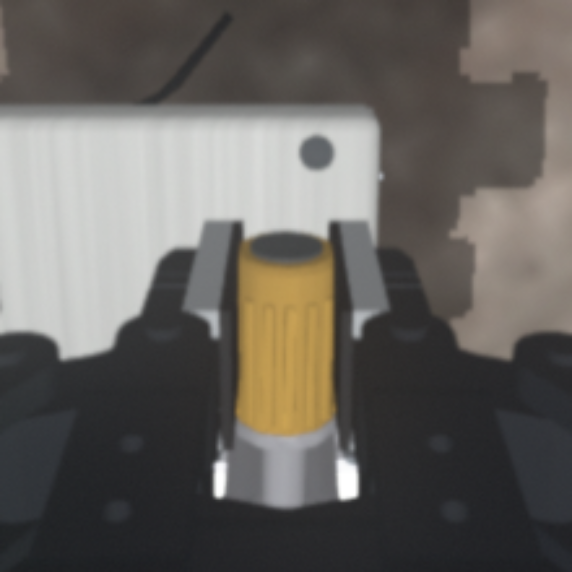

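The head is held squarely between both pads. Continuing the pull.

```bash
python3 -m jog '[[[0.005,0,0],[0,0,0]],[[0.011,0,0],[0,0,0]],[[0.018,0,0],[0,0,0]],[[0.025,0,0],[0,0,0]],[[0.032,0,0],[0,0,0]],[[0.039,0,0],[0,0,0]],[[0.045,0,0],[0,0,0]],[[0.049,0,0],[0,0,0]],[[0.049,0,0],[0,0,0]],[[0.049,0,0],[0,0,0]]]'
python3 - <<'E'
from h import *
c=cap("side","s4.png")
print([(round(r["score"],2),np.round(r["location"]).tolist(),int(r["mask"].sum())) for r in bot.regions_of("side","pin")[:2]])
cv2.imwrite("pics/s4z.png",cv2.resize(cv2.imread("pics/s4.png")[150:270,200:350],None,fx=4.5,fy=4.5,interpolation=cv2.INTER_CUBIC))
E
```

```text
time: 6.95
eef_pos: [654.4, 95.4, 45.3]
tcp_rot: [0.72, 0.694, -0.0, -0.0]
ft_force: [0.1, -0.0, -0.7]
width: 0.174
[]
```

View pics/s4z.png

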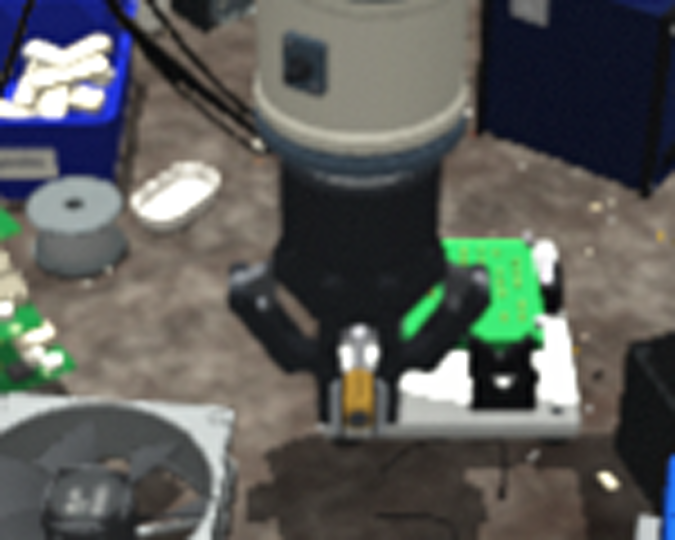

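```bash
python3 -m jog '[[[0.002,0,0],[0,0,0]],[[0.004,0,0],[0,0,0]],[[0.004,0,0],[0,0,0]],[[0.004,0,-0.005],[0,0,0]],[[0.002,-0.01,-0.01],[0,0,0]],[[0,-0.028,-0.01],[0,0,0]],[[0,-0.048,-0.01],[0,0,0]],[[0,-0.066,-0.01],[0,0,0]],[[0,-0.076,-0.01],[0,0,0]],[[0,-0.078,-0.01],[0,0,0]]]'
python3 -m jog '[[[0,0,0],[0,0,0]],[[0,0,0],[0,0,0]]]'
python3 - <<'E'
from h import *
c=cap("wrist","w5.png");s=bot.get_state()
d=[s["eef_pos"][0]-605.7,s["eef_pos"][1]+23.5];a=np.deg2rad(-2.2);print("tcp jig",np.cos(a)*d[0]+np.sin(a)*d[1],-np.sin(a)*d[0]+np.cos(a)*d[1])
cv2.imwrite("pics/w5z.png",cv2.resize(cv2.imread("pics/w5.png")[160:420,130:430],None,fx=2.2,fy=2.2))
E
```

```text
time: 8.05
eef_pos: [575.4, 98.2, 55.7]
tcp_rot: [0.72, 0.694, -0.0, -0.0]
ft_force: [-0.4, 0.3, -0.0]
width: 0.178
time: 8.25
eef_pos: [577.4, 98.2, 55.4]
tcp_rot: [0.72, 0.694, 0.0, 0.0]
ft_force: [0.6, 0.1, -0.0]
width: 0.175
tcp jig -32.956089720431684 120.51452892073381
```

View pics/w5z.png

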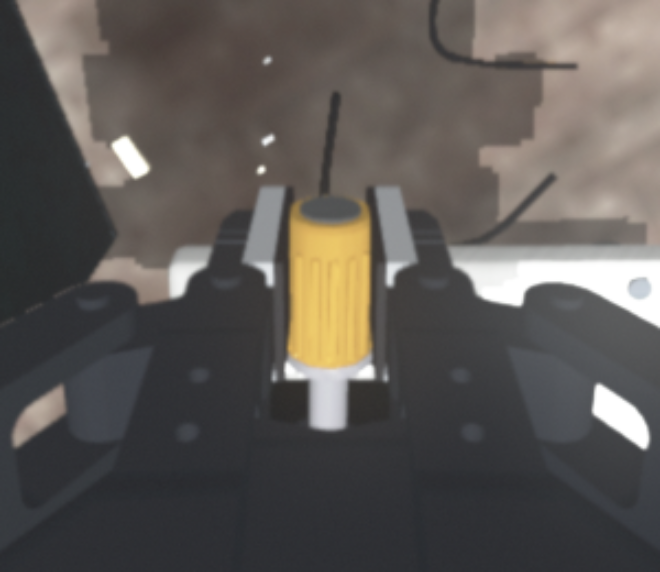

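```bash
python3 -c "
from h import *
c=cap('wrist')
print(onz(c,(279.5,326),76),onz(c,(279.5,249),79))"
python3 -m jog '[[[-0.003,0,0.005],[0,0,0]],[[-0.003,0,0.012],[0,0,0]],[[-0.003,0,0.019],[0,0,0]],[[-0.003,0,0.024],[0,0,0]],[[-0.003,0,0.027],[0,0,0]],[[-0.003,0,0.0275],[0,0,0]],[[-0.003,0,0.0275],[0,0,0]]]'
```

```text
[577.29939341  78.40737611  76.        ] [578.65411221 115.28702206  79.        ]
time: 9.05
eef_pos: [576.2, 95.3, 27.8]
tcp_rot: [0.72, 0.694, -0.0, -0.0]
ft_force: [-3.0, -0.6, 5.7]
width: 0.175
```

```bash
python3 -m jog '[[[0,-0.0005,0],[0,0,0]],[[0,-0.0005,0],[0,0,0]],[[0,-0.0005,0],[0,0,0]],[[0,-0.0005,0],[0,0,0]],[[0,-0.0005,0],[0,0,0]]]' 0.55
python3 -m jog '[[[0,0,-0.01],[0,0,0]],[[0,0,-0.03],[0,0,0]],[[0,0,-0.07],[0,0,0]],[[0,0,-0.11],[0,0,0]],[[0.0,0,-0.14],[0,0,0]],[[0.0,0,-0.16],[0,0,0]],[[0.0,0,-0.172],[0,0,0]],[[0.0,0,-0.172],[0,0,0]]]'
python3 - <<'E'
from h import *
c=cap("wrist","w6.png")
print([(round(r["score"],2),np.round(r["location"]).tolist(),cv2.boxPoints(cv2.minAreaRect(cv2.findNonZero(r["mask"].astype(np.uint8)))).round().tolist()) for r in bot.regions_of("wrist","pin")[:2]])
E
```

```text
time: 9.55
eef_pos: [575.9, 95.3, 27.8]
tcp_rot: [0.72, 0.694, 0.0, -0.0]
ft_force: [-1.2, -0.8, -0.4]
width: 0.455
time: 10.35
eef_pos: [576.6, 95.3, 201.4]
tcp_rot: [0.72, 0.694, 0.001, 0.001]
ft_force: [0.2, 0.8, -0.3]
width: 0.448
[(0.84, [210.0, 279.0], [[268.0, 180.0], [288.0, 180.0], [288.0, 276.0], [268.0, 276.0]])]
```

View pics/w6.png

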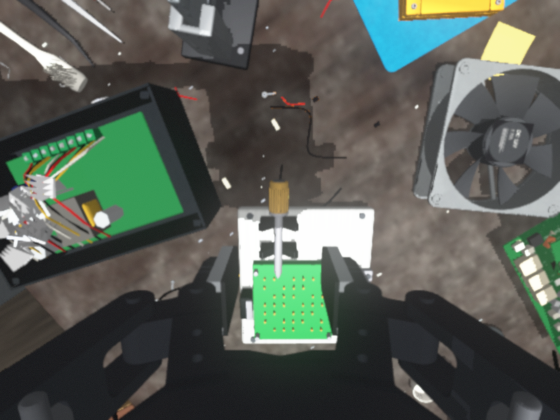

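Pin lies along the V rest: head at (279,197), shaft through both black cheeks at (279,225)/(279,250), nose near (278,276). Now measuring jig edges by code and moving to the gate.

```bash
cat > edges.py <<'E'
from fit import *
def jigfit(img,c,x0):
    """sub-pixel edges of the base plate: left edge (y=95), rear edge (x=65), front edge (x=-75)"""
    g=cv2.GaussianBlur(cv2.cvtColor(img,cv2.COLOR_BGR2GRAY),(3,3),0).astype(float)
    p=np.array(x0,float)
    def W(p,q): a=p[2];return np.array([p[0]+np.cos(a)*q[0]-np.sin(a)*q[1],p[1]+np.sin(a)*q[0]+np.cos(a)*q[1],24])
    for it in range(4):
        P=[];N=[]
        for q,n in [((x,95),(0,1)) for x in np.arange(-68,60,3)]+[((65,y),(1,0)) for y in np.arange(-58,90,3)]+[((65-130+x*0-0,0),(0,0)) for x in []]+[((-75,y),(-1,0)) for y in np.arange(20,90,3)]+[((x,-65),(0,-1)) for x in np.arange(-60,60,3)]:
            t=np.arange(-7,7.1,.5)
            uv=proj(c,[W(p,(q[0]+n[0]*k,q[1]+n[1]*k)) for k in t])
            if uv.min()<3 or uv[:,0].max()>556 or uv[:,1].max()>416: continue
            v=cv2.remap(g.astype(np.float32),uv[:,0].astype(np.float32)[None],uv[:,1].astype(np.float32)[None],cv2.INTER_LINEAR)[0]
            d=np.gradient(v); k=d.argmin()
            if d[k]<-8 and 0<k<len(t)-1: P.append((q,n,t[k]))
        A=[];b=[]
        for q,n,k in P: A.append([n[0],n[1],-n[0]*q[1]+n[1]*q[0]]);b.append(k)
        A=np.array(A);b=np.array(b);w=np.ones(len(b))
        for _ in range(20):
            s=np.linalg.lstsq(A*w[:,None],b*w,rcond=None)[0];w=1/np.sqrt(1+((A@s-b)/.7)**2)
        a=p[2];p=p+[np.cos(a)*s[0]-np.sin(a)*s[1],np.sin(a)*s[0]+np.cos(a)*s[1],s[2]]
    return p,len(b),np.abs(A@s-b)
E
python3 - <<'E'
from edges import *
c=cap("wrist")
img=cv2.imread("pics/w6.png")
p,n,r=jigfit(img,c,[605.7,-23.5,-.038]);print(p[:2].round(2),np.rad2deg(p[2]).round(2),n,np.median(r).round(2))
m=[r["mask"] for r in bot.regions_of("wrist","pin")][0]
ys,xs=np.nonzero(m);
for lo,hi,zz in((185,205,50),(220,270,45)):
    k=(ys>=lo)&(ys<=hi); X=onz(c,(xs[k].mean(),ys[k].mean()),zz);d=X[:2]-p[:2];a=p[2];print("pin jig",np.cos(a)*d[0]+np.sin(a)*d[1],-np.sin(a)*d[0]+np.cos(a)*d[1])
W=lambda x,y:(p[0]+np.cos(a)*x-np.sin(a)*y,p[1]+np.sin(a)*x+np.cos(a)*y);print("hinge",W(45,0))
t=cap("top");l=bot.regions_of("top","gate_handle")[0];print(onz(t,l["location"][::-1],160))
delta((525,245,310),76)
E
```

```text
[603.17 -21.02] -2.51 115 0.55
pin jig -31.670139708202903 114.04018236570163
pin jig -31.884951929906148 64.43815680561423
hinge (np.float64(648.1304740594293), np.float64(-22.991413181806696))
[533.97697188 272.5864843  160.        ]
shift m [0.1478, -0.0561, -0.1112] turn deg [-0.11, 0.02, 11.88]
```

```bash
python3 -m jog '[[[0.0,0,-0.04],[0,0,2]],[[0.02,-0.008,-0.08],[0,0,4]],[[0.055,-0.021,-0.105],[0,0,6]],[[0.09,-0.034,-0.111],[0,0,8]],[[0.12,-0.046,-0.111],[0,0,10]],[[0.14,-0.053,-0.111],[0,0,11.9]],[[0.148,-0.056,-0.111],[0,0,11.9]],[[0.148,-0.056,-0.111],[0,0,11.9]]]' 0.4
python3 - <<'E'
from h import *
s=bot.get_state();print(s["eef_pos"])
c=cap("wrist","w7.png")
for t in ["gate_handle","gate","stand"]:
  print(t,[(round(r["score"],2),np.round(r["location"]).tolist(),cv2.boxPoints(cv2.minAreaRect(cv2.findNonZero(r["mask"].astype(np.uint8)))).round().tolist()) for r in bot.regions_of("wrist",t)[:2]])
img=c["image"]; hsv=cv2.cvtColor(img,cv2.COLOR_RGB2HSV); m=cv2.inRange(hsv,(100,110,60),(125,255,255))
n,l,st,ce=cv2.connectedComponentsWithStats(m)
for i in np.argsort(-st[1:,4])[:4]+1: 
    b=cv2.boxPoints(cv2.minAreaRect(cv2.findNonZero((l==i).astype(np.uint8))));print(st[i].tolist(),b.round(1).tolist())
E
```

```text
time: 11.45
eef_pos: [525.1, 245.9, 310.2]
tcp_rot: [0.787, 0.616, -0.0, -0.0]
ft_force: [0.6, 0.1, 0.5]
width: 0.602
[525.05790878 245.8684076  310.2093852 ]
gate_handle [(0.92, [150.0, 280.0], [[259.0, 92.0], [289.0, 91.0], [294.0, 208.0], [264.0, 209.0]])]
gate [(0.62, [149.0, 280.0], [[260.0, 92.0], [288.0, 91.0], [292.0, 207.0], [264.0, 208.0]]), (0.41, [198.0, 499.0], [[433.0, 149.0], [552.0, 149.0], [552.0, 257.0], [433.0, 257.0]])]
stand [(0.88, [134.0, 289.0], [[255.0, 86.0], [304.0, 86.0], [304.0, 203.0], [255.0, 203.0]]), (0.28, [150.0, 279.0], [[260.0, 90.0], [289.0, 90.0], [292.0, 207.0], [264.0, 208.0]])]
[271, 119, 19, 70, 1262] [[271.0, 119.0], [289.0, 119.0], [289.0, 188.0], [271.0, 188.0]]
[420, 383, 17, 31, 409] [[420.0, 383.0], [436.0, 383.0], [436.0, 413.0], [420.0, 413.0]]
[393, 0, 16, 14, 83] [[391.8999938964844, 1.399999976158142], [399.29998779296875, -3.5], [408.70001220703125, 10.5], [401.29998779296875, 15.5]]
[552, 359, 8, 7, 36] [[552.0, 359.0], [559.0, 359.0], [559.0, 365.0], [552.0, 365.0]]
```

View pics/w7.png

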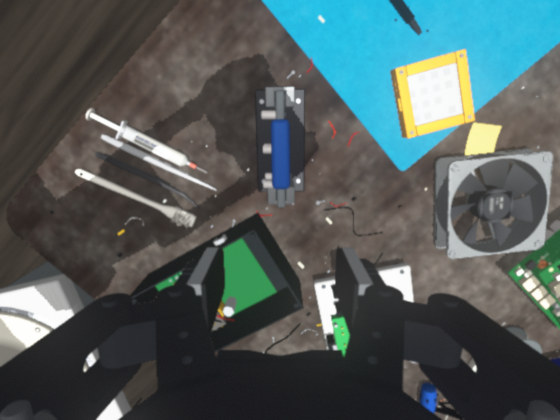

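Handle: blue bar, columns 271–289, rows 119–188, nearly vertical in the picture. White pushers on the left = to the robot.

Run:
```python
from h import *
c=cap("wrist"); img=c["image"]; m=cv2.inRange(cv2.cvtColor(img,cv2.COLOR_RGB2HSV),(100,110,60),(125,255,255))
n,l,st,ce=cv2.connectedComponentsWithStats(m); i=1+st[1:,4].argmax(); ys,xs=np.nonzero(l==i)
rows=np.arange(124,184); L=[xs[ys==r].min() for r in rows];R=[xs[ys==r].max()+1 for r in rows]
pl=np.polyfit(rows,L,1);pr=np.polyfit(rows,R,1)
for z in(172,):
    for n,p in(("L",pl),("R",pr)):
        A=onz(c,(np.polyval(p,124),124),z);B=onz(c,(np.polyval(p,184),184),z);print(n,A.round(1),B.round(1),"psi",np.rad2deg(np.arctan2((A-B)[1],(A-B)[0])).round(2))
print("ends",onz(c,(280,119),172).round(1),onz(c,(280,188.5),172).round(1))
a=bot.get_state();q=a["tcp_rot"];print(np.rad2deg(2*np.arctan2(q[1],q[0])),a["time"])
```

```text
L [532.7 306.8 172. ] [521.9 257.  172. ] psi 77.77
R [548.2 302.9 172. ] [537.3 253.2 172. ] psi 77.61
ends [542.7 308.5 172. ] [528.4 251.3 172. ]
75.93032113329987 11.7
```

```bash
python3 -c "
from h import *
delta((535.2,280,139),77.7)"
```

```text
shift m [0.0369, 0.0005, 0.1716] turn deg [-0.01, 0.01, -1.77]
```

```bash
python3 -m jog '[[[0.012,0,0.03],[0,0,-1]],[[0.026,0.0005,0.07],[0,0,-1.8]],[[0.037,0.0005,0.105],[0,0,-1.8]],[[0.037,0.0005,0.135],[0,0,-1.8]],[[0.037,0.0005,0.155],[0,0,-1.8]],[[0.037,0.0005,0.167],[0,0,-1.8]],[[0.037,0.0005,0.171],[0,0,-1.8]],[[0.037,0.0005,0.171],[0,0,-1.8]]]' 0.5
python3 -m jog '[[[0,0,0],[0,0,0]],[[0,0,0],[0,0,0]],[[0,0,0],[0,0,0]],[[0,0,0],[0,0,0]],[[0,0,0],[0,0,0]],[[0,0,0],[0,0,0]]]' 1 100
python3 - <<'E'
from h import *
s=bot.get_state();c=cap("wrist","w8.png");print(s["torque"],s["joint_positions"])
img=c["image"]; m=cv2.inRange(cv2.cvtColor(img,cv2.COLOR_RGB2HSV),(100,110,60),(125,255,255))
n,l,st,ce=cv2.connectedComponentsWithStats(m); i=1+st[1:,4].argmax();print(st[i])
top=(280,st[i][1]+.5);print(onz(c,top,172))
E
```

```text
time: 12.5
eef_pos: [535.2, 280.8, 140.0]
tcp_rot: [0.778, 0.628, 0.0, 0.0]
ft_force: [0.2, -0.6, -0.8]
width: 0.506
time: 13.1
eef_pos: [535.3, 281.3, 141.1]
tcp_rot: [0.778, 0.628, 0.001, 0.0]
ft_force: [-1.8, -0.7, 7.8]
width: 0.168
[-0.10376511  0.46785601 -0.08990994] [3.85033467e-01 5.61686377e-01 1.50042371e+00 9.85705067e-05
 1.07760303e+00 5.98233106e-01]
[ 259  205   43  151 5879]
[543.74198428 317.06619898 172.        ]
```

```bash
python3 -m jog '[[[0,0,-0.005],[0,0,0]],[[0,0,-0.012],[0,0,0]],[[0,0,-0.022],[0,0,0]],[[0,0,-0.034],[0,0,0]],[[0,0,-0.048],[0,0,0]],[[0,0,-0.063],[0,0,0]],[[0,0,-0.08],[0,0,0]],[[0,0,-0.096],[0,0,0]],[[0,0,-0.106],[0,0,0]],[[0,0,-0.11],[0,0,0]]]'
python3 - <<'E'
from h import *
s=bot.get_state();print(s["torque"])
delta((649.6,-24,251),87.6)
E
```

```text
time: 14.15
eef_pos: [535.2, 281.2, 251.3]
tcp_rot: [0.778, 0.628, 0.001, 0.0]
ft_force: [1.0, -0.9, -4.3]
width: 0.172
[ 0.0238721  -0.0232178  -0.03106347]
shift m [-0.2741, 0.1764, 0.0003] turn deg [0.1, -0.05, -9.82]
```

```bash
python3 -m jog '[[[-0.012,0.008,0],[0,0,-0.5]],[[-0.036,0.023,0],[0,0,-1.5]],[[-0.07,0.045,0],[0,0,-2.6]],[[-0.106,0.068,0],[0,0,-3.8]],[[-0.142,0.091,0],[0,0,-5]],[[-0.178,0.115,0],[0,0,-6.4]],[[-0.212,0.136,0],[0,0,-7.8]],[[-0.242,0.156,0],[0,0,-9]],[[-0.264,0.17,0],[0,0,-9.8]],[[-0.274,0.1765,0],[0,0,-9.8]]]'
python3 -m jog '[[[0,0,0],[0,0,0]],[[0,0,0],[0,0,0]],[[0,0,0],[0,0,0]]]'
python3 - <<'E'
from h import *
s=bot.get_state();print(s["eef_pos"],s["torque"])
c=cap("wrist","w9.png");d=cap("side","s9.png")
a=cv2.imread("pics/w9.png")[:, 130:430]; b=cv2.imread("pics/s9.png")[120:270,220:380]
b=cv2.resize(b,None,fx=2.8,fy=2.8,interpolation=cv2.INTER_CUBIC)[:420]; 
cv2.imwrite("pics/c9.png",np.hstack([a,b])); print(a.shape,b.shape)
E
```

```text
time: 15.15
eef_pos: [649.7, -26.5, 249.1]
tcp_rot: [0.722, 0.691, -0.0, -0.0]
ft_force: [0.2, 0.3, -3.3]
width: 0.171
time: 15.45
eef_pos: [649.0, -22.9, 249.7]
tcp_rot: [0.722, 0.692, -0.0, -0.0]
ft_force: [0.5, 0.3, -3.9]
width: 0.169
[648.96993483 -22.93675525 249.73906766] [0.01449356 0.04814827 0.00765575]
(420, 300, 3) (420, 448, 3)
```

View pics/c9.png

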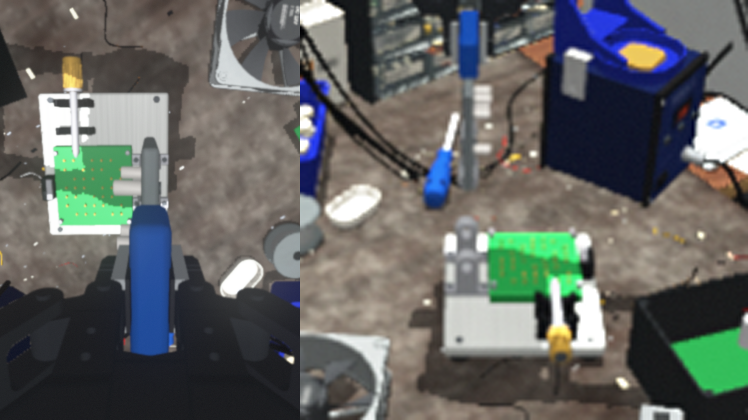

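Wrist: gate held upright, frame corner at about (279,138), handle end at (279,206), jig plate behind it; pin still in the V with head at (202,73). Side view: gate vertical, pushers towards the robot.

Run:
```python
from edges import *
s=bot.get_state();c=cap("wrist");img=cv2.cvtColor(c["image"],cv2.COLOR_RGB2BGR)
p,n,r=jigfit(img,c,[605,-22,-.042]);print("jig",p[:2].round(2),np.rad2deg(p[2]).round(2),n,np.median(r).round(2))
a=p[2];print("hinge",(p[0]+45*np.cos(a)).round(2),(p[1]+45*np.sin(a)).round(2),"tcp",np.round(s["eef_pos"],2))
R=Ro.from_quat(s["tcp_rot"]).as_matrix();o=np.array(s["eef_pos"]);o[2]-=109.1
for nm,q in dict(fr_bot=(0,55,18),fr_top=(0,55,108),h_bot=(0,30,108),h_top=(0,30,140),).items(): 
    for e in (0,3): print(nm,e,proj(c,[o+R@np.array([q[1]+e,q[0],-q[2]])]).round(1))
print("x",[proj(c,[o+R@np.array([55,x,-108])]).round(1).tolist() for x in(-4,4)])
print([(k,img[k,280].tolist()) for k in list(range(132,160,1))+list(range(196,222))])
for k in (142,150,165,185,195,225,240): print(k,img[k,255:305].astype(int).sum(1).tolist())
```

```text
jig [604.6  -22.27] -2.37 130 0.46
hinge 649.56 -24.13 tcp [649.09 -23.06 249.86]
fr_bot 0 [[278.6 135.7]]
fr_bot 3 [[278.6 131.4]]
fr_top 0 [[278.1 146.1]]
fr_top 3 [[278.1 139.1]]
h_bot 0 [[278.1 201.8]]
h_bot 3 [[278.1 195.4]]
h_top 0 [[277.8 223.5]]
h_top 3 [[277.8 215.5]]
x [[[268.9, 146.1]], [[287.3, 146.1]]]
[(132, [198, 200, 199]), (133, [197, 200, 198]), (134, [198, 200, 198]), (135, [193, 194, 192]), (136, [169, 170, 168]), (137, [121, 121, 118]), (138, [91, 91, 87]), (139, [86, 85, 81]), (140, [86, 85, 82]), (141, [85, 85, 81]), (142, [86, 85, 80]), (143, [85, 85, 80]), (144, [85, 85, 80]), (145, [86, 85, 81]), (146, [86, 86, 82]), (147, [94, 93, 89]), (148, [108, 107, 101]), (149, [120, 118, 112]), (150, [125, 123, 117]), (151, [129, 127, 120]), (152, [133, 130, 123]), (153, [134, 132, 125]), (154, [134, 132, 125]), (155, [134, 131, 125]), (156, [134, 131, 125]), (157, [133, 130, 124]), (158, [133, 130, 124]), (159, [132, 130, 123]), (196, [125, 124, 117]), (197, [126, 124, 117]), (198, [126, 125, 117]), (199, [126, 125, 117]), (200, [126, 124, 117]), (201, [127, 125, 117
[... 1530 characters left out ...]
 452, 424, 419, 394, 327, 316, 331, 352, 366, 371, 371, 370, 368, 370, 366, 366, 364, 364, 350, 333, 312, 293, 329, 396, 515, 556, 562, 557, 525, 459, 354, 291, 277, 277, 283, 284, 288, 287]
225 [490, 487, 488, 481, 439, 309, 226, 219, 220, 224, 230, 233, 242, 243, 242, 245, 244, 247, 245, 242, 243, 242, 241, 241, 240, 241, 240, 237, 237, 239, 238, 237, 234, 233, 236, 236, 232, 232, 225, 221, 215, 205, 206, 204, 227, 286, 323, 327, 323, 317]
240 [562, 561, 557, 510, 344, 246, 252, 265, 270, 272, 279, 287, 286, 296, 295, 295, 297, 295, 295, 296, 297, 295, 294, 292, 292, 290, 292, 287, 293, 290, 289, 288, 291, 288, 285, 283, 282, 280, 275, 270, 265, 255, 250, 243, 229, 224, 265, 333, 349, 350]
```

```bash
python3 -m jog '[[[0,0,0.006],[0,0,0]],[[0,0,0.018],[0,0,0]],[[0,0,0.032],[0,0,0]],[[0,0,0.044],[0,0,0]],[[0,0,0.051],[0,0,0]],[[0,0,0.054],[0,0,0]],[[0,0,0.054],[0,0,0]],[[0,0,0.054],[0,0,0]]]'
python3 - <<'E'
from edges import *
s=bot.get_state();c=cap("wrist","w10.png");img=cv2.cvtColor(c["image"],cv2.COLOR_RGB2BGR)
p,n,r=jigfit(img,c,[604.6,-22.3,-.0414]);print("jig",p[:2].round(2),np.rad2deg(p[2]).round(2),n,np.median(r).round(2))
a=p[2];print("hinge",(p[0]+45*np.cos(a)).round(2),(p[1]+45*np.sin(a)).round(2),"tcp",np.round(s["eef_pos"],2),s["torque"])
w=img[60:260,180:380];d=cap("side");b=cv2.cvtColor(d["image"],cv2.COLOR_RGB2BGR)[150:260,250:350]
cv2.imwrite("pics/c10.png",np.hstack([cv2.resize(w,(400,400)),cv2.resize(b,(364,400),interpolation=cv2.INTER_CUBIC)]))
E
```

```text
time: 16.4
eef_pos: [649.7, -24.2, 196.2]
tcp_rot: [0.722, 0.692, 0.0, 0.0]
ft_force: [0.5, -0.6, -3.4]
width: 0.172
jig [604.85 -22.35] -2.31 128 0.4
hinge 649.81 -24.17 tcp [649.65 -24.18 196.18] [-0.06291034 -0.0292129   0.00360063]
```

View pics/c10.png

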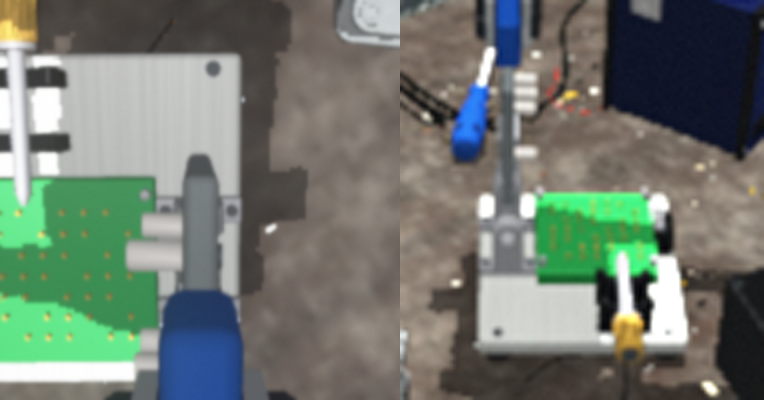

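```bash
python3 -m jog '[[[0.001,0,0],[0,0,0]],[[0.001,0,0.003],[0,0,0]],[[0.001,0,0.006],[0,0,0]],[[0.001,0,0.009],[0,0,0]],[[0.001,0,0.012],[0,0,0]],[[0.001,0,0.014],[0,0,0]],[[0.001,0,0.014],[0,0,0]]]'
python3 - <<'E'
from edges import *
s=bot.get_state();print(s["ft_force"],s["torque"]);c=cap("wrist","w11.png");img=cv2.cvtColor(c["image"],cv2.COLOR_RGB2BGR)
p,n,r=jigfit(img,c,[604.6,-22.3,-.0414]);a=p[2];print("hinge",(p[0]+45*np.cos(a)).round(2),(p[1]+45*np.sin(a)).round(2),np.rad2deg(a),"tcp",np.round(s["eef_pos"],2))
R=Ro.from_quat(s["tcp_rot"]).as_matrix();o=np.array(s["eef_pos"]);o[2]-=109.1
col=img[:,280].astype(int).sum(1);g=np.diff(col)
for nm,q in dict(fr_bot=(0,55,18),fr_top=(0,55,108),h_bot=(0,30,108)).items():
    v=proj(c,[o+R@np.array([q[1],0,-q[2]])])[0];v3=proj(c,[o+R@np.array([q[1]+1,0,-q[2]])])[0];k=int(v[1]);w=np.abs(g[k-5:k+9]);j=w.argmax();lo=max(j-2,0);row=k-5+.5+(np.arange(lo,min(j+3,14))*w[lo:j+3]).sum()/w[lo:j+3].sum();print(nm,v.round(1),round(row,1),"e",((row-v[1])/(v3[1]-v[1])).round(2))
E
```

```text
time: 17.2
eef_pos: [649.2, -23.1, 181.4]
tcp_rot: [0.722, 0.692, -0.0, -0.0]
ft_force: [1.1, -0.6, -3.0]
width: 0.17
[ 1.14482244 -0.61364799 -2.96319234] [-0.01814338  0.00976796 -0.0280017 ]
hinge 649.86 -24.22 -2.1896096008275343 tcp [649.22 -23.09 181.37]
fr_bot [278.7 135.7] 136.5 e -0.53
fr_top [278.2 146. ] 147.7 e -0.7
h_bot [278.3 201.8] 204.4 e -1.25
```

```bash
python3 -m jog '[[[0,0.0003,0.002],[0,0,0]],[[0,0.0003,0.005],[0,0,0]],[[0,0.0003,0.008],[0,0,0]],[[0,0.0003,0.0105],[0,0,0]],[[0,0.0003,0.012],[0,0,0]],[[0,0.0003,0.012],[0,0,0]],[[0,0.0003,0.012],[0,0,0]],[[0,0.0003,0.012],[0,0,0]]]'
python3 - <<'E'
from edges import *
for i in range(2):
    s=bot.get_state();print(s["ft_force"].round(2) if hasattr(s["ft_force"],"round") else s["ft_force"],s["torque"],s["eef_pos"]);d=cap("side","s12.png")
c=cap("wrist","w12.png");print([(round(r["score"],2),np.round(r["location"]).tolist()) for r in bot.regions_of("wrist","pin")[:1]])
b=cv2.imread("pics/s12.png")[160:250,260:350]
w=cv2.imread("pics/w12.png")[60:260,180:380]
cv2.imwrite("pics/c12.png",np.hstack([cv2.resize(b,(400,400),interpolation=cv2.INTER_CUBIC),cv2.resize(w,(400,400))]))
# predicted positions side camera, hinge & knuckle end
print("lug L bore px",proj(d,[[651.0,6.3,60]]),"frame low edge", proj(d,[[649.8,-24+55,78],[649.8,-24+30.5,71]]))
E
```

```text
time: 18.05
eef_pos: [649.8, -23.1, 169.9]
tcp_rot: [0.722, 0.692, 0.0, 0.0]
ft_force: [-0.0, 0.4, -3.5]
width: 0.172
[-0.03  0.38 -3.53] [-0.02917307 -0.04017571  0.05239516] [649.77735758 -23.13050831 169.92180828]
[ 0.36  0.41 -2.78] [-0.03092771  0.08912085 -0.01110213] [649.76725583 -23.1495535  169.9077389 ]
[(0.63, [77.0, 180.0])]
lug L bore px [[278.76211303 215.22298923]] frame low edge [[279.7476083  215.867188  ]
 [279.27737115 211.80541813]]
```

Picture budget is used up; I'll verify height by touch: frame should meet the lug tops 7 mm below alignment.

```bash
python3 -m jog '[[[0,0,0.002],[0,0,0]],[[0,0,0.004],[0,0,0]],[[0,0,0.005],[0,0,0]],[[0,0,0.005],[0,0,0]],[[0,0,0.005],[0,0,0]]]' | grep -v rot
python3 -m jog '[[[0,0,0.001],[0,0,0]],[[0,0,0.001],[0,0,0]],[[0,0,0.001],[0,0,0]]]' | grep -v rot
python3 -m jog '[[[0,0,0.001],[0,0,0]],[[0,0,0.001],[0,0,0]],[[0,0,0.001],[0,0,0]]]' | grep -v rot
```

```text
time: 18.75
eef_pos: [649.7, -23.1, 164.7]
ft_force: [0.4, 0.3, -3.3]
width: 0.174
time: 19.05
eef_pos: [649.7, -23.1, 163.8]
ft_force: [-0.1, -0.1, -3.2]
width: 0.172
time: 19.35
eef_pos: [649.7, -23.1, 162.7]
ft_force: [0.7, -0.5, -4.3]
width: 0.17
```

Now at −7.2 mm, still free; going on in 0.5 mm steps.

```bash
python3 -m jog '[[[0,0,0.0005],[0,0,0]],[[0,0,0.0005],[0,0,0]],[[0,0,0.0005],[0,0,0]]]' | grep -E 'eef|force'
python3 -m jog '[[[0,0,0.0005],[0,0,0]],[[0,0,0.0005],[0,0,0]],[[0,0,0.0005],[0,0,0]]]' | grep -E 'eef|force'
```

```text
eef_pos: [649.7, -23.1, 162.3]
ft_force: [-0.6, 0.5, -2.5]
eef_pos: [649.7, -23.1, 161.8]
ft_force: [-0.4, -0.1, -2.9]
```

```bash
python3 -m jog '[[[0,0,0.0005],[0,0,0]],[[0,0,0.0005],[0,0,0]],[[0,0,0.0005],[0,0,0]]]' | grep -E 'eef|force'
```

```text
eef_pos: [649.9, -23.2, 161.7]
ft_force: [-1.9, -1.0, 6.2]
```

```bash
python3 -m jog '[[[0,0,-0.001],[0,0,0]],[[0,0,-0.003],[0,0,0]],[[0,0,-0.005],[0,0,0]],[[0,0,-0.0065],[0,0,0]],[[0,0,-0.0074],[0,0,0]],[[0,0,-0.0074],[0,0,0]],[[0,0,-0.0074],[0,0,0]],[[0,0,-0.0074],[0,0,0]],[[0,0,-0.0074],[0,0,0]],[[0,0,-0.0074],[0,0,0]]]'
python3 - <<'E'
from edges import *
s=bot.get_state();c=cap("wrist");img=cv2.cvtColor(c["image"],cv2.COLOR_RGB2BGR)
p,n,r=jigfit(img,c,[604.6,-22.3,-.0414]);a=p[2];print("hinge",(p[0]+45*np.cos(a)).round(2),(p[1]+45*np.sin(a)).round(2),np.rad2deg(a).round(2),n,"tcp",np.round(s["eef_pos"],2),s["torque"])
R=Ro.from_quat(s["tcp_rot"]).as_matrix();o=np.array(s["eef_pos"]);o[2]-=108.75
e=proj(c,[o+R@np.array([55,0,-108])])[0];print("frame end px",e)
for k in(142,165,185):
    g=np.diff(img[k,260:300].astype(int).sum(1)); print(k,"edges",260+.5+g[:18].argmin(),260+.5+18+g[18:].argmax())
for q in bot.regions_of("wrist","pin")[:1]:
    ys,xs=np.nonzero(q["mask"]);X=onz(c,(xs.mean(),ys.mean()),45);d=X[:2]-p[:2];print("pin jig x",(np.cos(a)*d[0]+np.sin(a)*d[1]).round(1),ys.min(),ys.max(),q["score"])
    for lo in(ys.min(),ys.max()): X=onz(c,(xs[ys==lo].mean(),lo),45);d=X[:2]-p[:2];print((np.cos(a)*d[0]+np.sin(a)*d[1]).round(1),(-np.sin(a)*d[0]+np.cos(a)*d[1]).round(1))
E
```

```text
time: 21.25
eef_pos: [649.7, -23.1, 168.6]
tcp_rot: [0.722, 0.692, -0.0, -0.0]
ft_force: [-0.1, 0.3, -3.4]
width: 0.177
hinge 649.78 -24.2 -2.37 126 tcp [649.7  -23.11 168.64] [-0.0414348  -0.00724873  0.01667016]
frame end px [278.06611773 146.1095756 ]
142 edges 272.5 285.5
165 edges 265.5 291.5
185 edges 270.5 290.5
pin jig x -32.7 35 168 0.81
-34.1 128.5
-33.4 28.8
```

```bash
python3 -c "
from h import *
print(bot.finish_job(),bot.get_state()['ft_force'])"
```

```text
the job is handed in; nothing more can be done
the job is handed in; nothing more can be done
```

The job is handed in with the gripper holding the gate, its knuckle between the lugs and its holes lined up by my measurements. It took about 21 s of the 61 s allowed; the system gave no verdict.

- **Pin:** I drew it straight out of both lugs and laid it in the V rest, head outboard, and let go. The last wrist picture put its axis at jig x of about −33 to −34 mm (target −33), with the nose at jig y of about 29–32 mm.
- **Gate position:** The camera put the knuckle within about 1 mm of the hinge axis in x and y. Its height came from touch: the frame met the lug tops at TCP z of about 161.7 mm, and I raised it about 7 mm from there to 168.6 mm.
- **Forces:** The last wrist force was about 3.4 N downward, roughly the gate's own weight, so it was not pressing on the jig. During the touch check the frame rested on the lugs for a moment with about 9–10 N.
- **Disagreements:**
  - Single wrist-camera fits of the jig differed by up to about 3 mm. I relied on the last few, which agreed with the arm positions where the pin had been gripped.
  - My first height figure was about 0.4 mm above the touch result, and I used the touch result.
- **Not checked by eye:** The 12-picture limit ran out just before the final lowering, so the last alignment was checked only by numbers. I did not measure the bystanders again; I saw no contact with them.

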